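# Set the brace-joint gauge to its long scale line

### The job

Set the angle gauge for the next brace joint: with the fingertips, push the bar on the dial round until the white index mark on the dial lines up with the one long line on the surrounding scale ring, then take the fingers away. Push the bar from one side at a time, never pinching or straddling it, do not lift the gauge or shove it along the bench, and leave the things lying around it alone.

Things in the scene. Friction and masses are not known exactly. Their poses are not given: they have to be found in the camera images.
- gauge: the whole gauge: a blue round base 230 mm across and 32 mm high with an aluminium scale ring on top and the black dial in its middle, 3 to 5 kg, standing loose on rubber feet on the bench. Origin: centre of the underside, on the dial's axis, which is vertical. Its +x axis points from the dial's axis along the one long scale line; z is up.
- dial (a joint): dial angle (rad), growing counter-clockwise from above. 0 or a whole turn (6.283): index mark exactly on the long line; it can go more than a turn either way. No spring: friction of 0.12 N m (3 N at 40 mm from the axis) holds it where left. The bar lies along the gauge's x axis turned by this angle. Dial: black disc 150 mm across, 8 mm thick, flat top 40 mm above the bench
- index (a point): outer end of the index mark, a white line 5 mm wide and 25 mm long, radial, on the dial's flat top, beyond one end of the bar; this point lies at the dial's edge, 75 mm from the axis and 40 mm above the bench
- line (a point): inner end of the target: the only long line (34 mm long, 5 mm wide, black, radial) on the aluminium ring; the other 23 lines, every 15 degrees, are 9 mm long and thinner. This point lies 77 mm from the axis, 32 mm above the bench; its x axis points outward along the line, y across it.
- bar_left: one of the two upright steel cheeks that make the dial's bar, on the left looking from the axis to the index mark. Bar: 96 mm long (48 mm either side of the axis), 16 mm wide (each cheek 6 mm, 4 mm gap), 40 to 64 mm above the bench. Origin: middle of the cheek's underside, 5 mm beside the axis; x along the bar towards the index mark, y to the left
- bar_right: the other cheek of the bar, on the right, a mirror image of bar_left
- strut: bystander: aluminium brace strut with a dark hinge disc at one end, 152 mm long, up to 9 mm thick, lying flat on the bench; origin at mid-length, underside
- jar: bystander: clear jar with a steel cap, 56 mm across, 70 mm high, standing; origin at the centre of the underside
- clamp: bystander: plain aluminium tube collar, 48 mm across, 30 mm high, standing on end; origin at the centre of the underside
- driver: bystander: screwdriver with a black handle, 150 mm long, lying; origin near mid-length, underside
Mind the look-alikes: they are no part of the job. What is shaped like the gauge but orange or purple is not meant.

How it is judged:
By the outcome, as a careful person would: the job done as asked, in the order asked, and still so for the second after the job is handed in, with the robot touching nothing.
It also fails if it takes over 38 s, if anything falls off the work surface, if the arm or the gripper's body presses on something with over 40 N, if the wrist force passes 120 N, or if a joint passes its speed limit or range.

### The arm

A 7-joint arm with a two-finger parallel gripper is mounted at the origin on the work surface. World frame = base frame: x ahead of the robot, y to its left, z up, the work surface at z = 0. Lengths are in m, angles in rad, forces in N, time in s.
With the tool pointing down it reaches from about 0.4 to 0.85 m from the base axis. Payload 10.4 kg.
Tool frame: the origin (TCP) lies midway between the tips of the shut fingers; the grasp point (between the pads) lies 19 mm behind it; z points along the fingers, x is the direction in which the jaws open and shut, and the axes are right-handed (so a half turn about z gives the same grasp; the last joint's range is limited). The gripper opens to 85 mm and grips with 20 to 120 N. Pads are 22 mm wide; open, the fingers measure 114 mm over their backs; the gripper's body (76 mm by 85 mm) begins 54 mm behind the grasp point. The pads swing forward as they close: fully open they stand 13 mm farther back than shut.
Start: joints at [-1.253, 0.332, -0.065, 1.46, 0.022, 1.35, -0.088], TCP at [0.209, 0.589, 0.231] pointing down, gripper open.
Joint ranges: [-2.6, 2.6], [-0.5, 2.12], [-1.47, 1.34], [0.16, 2.42], [-1.27, 4.41], [0.06, 2.06], [-2.6, 2.6]. Speed limits (rad/s): [2.22, 2.22, 2.79, 2.79, 3.14, 3.14, 3.14].

### API

Orientations are given as a unit quaternion [x, y, z, w].
In Python, from workcell import manip, cams gives the robot as it stands.
- The arm moves only by the tool move_arm, never from a script. Its argument "moves" is a list of rows, each a list of 7 numbers: the turn, a rotation vector about the tool's x, y, z in degrees, then the shift along the tool's x, y, z in m, then the finger opening in m, from 0 to 0.0854. A call has 1 to 10 rows; each row is the pose to reach, as a shift and turn from the pose commanded when the call began, along the tool's axes at that moment; what a row does not reach only later rows make up. A row lasts 1/10 s, in which the tool goes at most 50 mm and 8.59 degrees, less where a joint would pass 70% of its speed; a pose out of reach is approached as far as the arm can. A call with a gripper value outside its range is refused whole. The fingers move at their own pace and stop on an object; "grip_force" is the grip in N (left out, the last holds). Time passes only in rows, so rows that repeat a pose let the fingers close. It gives the time, the measured TCP pose, the force and the opening at its end, in the units of the state.
- manip.get_obs(): the state, without advancing time (a new reading comes with each control period).
- cams.camera(name): name is "side" or "top"; returns the picture (384x512x3 uint8, red, green, blue); there is no depth.
- cams.camera_params(name): a dict with "fx", "fy", "cx", "cy" (pixels), "xyz" and "rotation" of the camera in the world. Camera axes: x right, y up, looking along -z (the intrinsics and any distortion apply to the point x, -y, -z); pixel columns grow to the right and rows downward; lengths in m; the calibration is good to about 2 mm. A picture is of the moment at which its call begins. camera_params takes no time and is no camera call.
- manip.hand_in(): hands the job in, once; it reports no verdict.
The state is a dict: "clock": time; "joint_pos": joint angles; "joint_velocities": joint speeds; "tau": joint torques, N m; "position": TCP position; "ee_rot": TCP orientation; "ft_force": force on the tool from outside, world axes, zero at the start; "torque": the same for the moment, N m; "grip_width": opening from 0.0 (shut) to 1.0 (fully open).
Only numpy, scipy, OpenCV 4.12 (cv2) and the standard library are available. Lean on these libraries where they do the work, as an engineer would, in place of code of your own. Each camera call takes 0.05 s, during which the arm holds its last target. There are 200 camera calls.

## Working session

There is one attempt and no reset: what is moved stays moved. The work goes in short steps, Python scripts to look and compute and a tool call to move; the robot and the scene stay as the last step left them, time stands still between calls to the robot, and variables do not carry over. Pictures are saved under pics/ and viewed, about 8 in all and at most 12, crops included, and the job is handed in when it is done.

Besides the shell and the picture viewer there is one more tool, called after "Call:" by a JSON object that holds its "method" and its "body", one argument or row to a line. move_arm: Moves the arm, as the interface text tells. Its arguments: {"type":"object","properties":{"moves":{"type":"array","items":{"type":"array","items":{"type":"number"}}},"grip_force":{"type":"number"}},"required":["moves"]}

```bash
mkdir -p pics; ls; python3 - <<'E'
from workcell import manip, cams
import cv2
for n in("side","top"):
    im=cams.camera(n); cv2.imwrite(f"pics/{n}0.png",im[:,:,::-1]); p=cams.camera_params(n); print(n,p)
print(manip.get_obs())
E
```

```text
pics
side {'fx': 408.27661967557043, 'fy': 408.27661967557043, 'cx': 260.3897897101689, 'cy': 192.13664529971106, 'xyz': array([ 0.06101244, -0.8237184 ,  0.88280677]), 'rotation': array([ 0.39493242, -0.09390096, -0.22386598,  0.88605588])}
top {'fx': 351.1531768736958, 'fy': 351.1531768736958, 'cx': 257.34440735199973, 'cy': 187.85766627502787, 'xyz': array([ 0.3445196 , -0.02625319,  1.2008712 ]), 'rotation': array([ 0.05350197, -0.04674922, -0.70391365,  0.70672315])}
{'clock': 0.1, 'joint_pos': array([-1.25256768,  0.3327515 , -0.0647406 ,  1.46086579,  0.021595  ,
        1.34990253, -0.08848477]), 'joint_velocities': array([-0.00111332, -0.00241303,  0.00017996, -0.00117286, -0.00141826,
       -0.00060323,  0.00108151]), 'tau': array([ 1.03554201e-03, -6.26750135e+01,  4.89159452e-02, -3.92428458e+01,
        1.63305074e-02,  6.81694335e-03,  1.03300536e-05]), 'position': array([0.20878252, 0.58873537, 0.23062726]), 'ee_rot': array([ 8.16761875e-01,  5.76974576e-01, -4.91432168e-04,  3.71237204e-04]), 'ft_force': array([-0.73540905, -0.53074634,  0.21617178]), 'torque': array([-0.00213028,  0.02375312, -0.02203798]), 'grip_width': 1.0011174454473333}
```

View pics/top0.png

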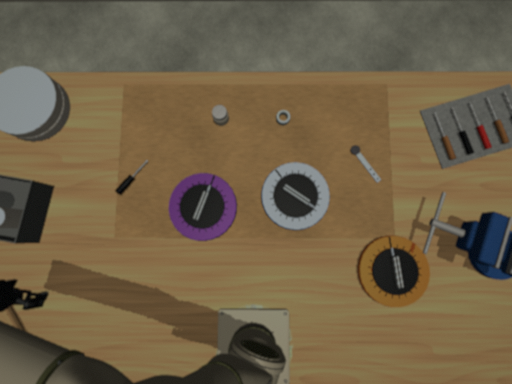

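View pics/side0.png

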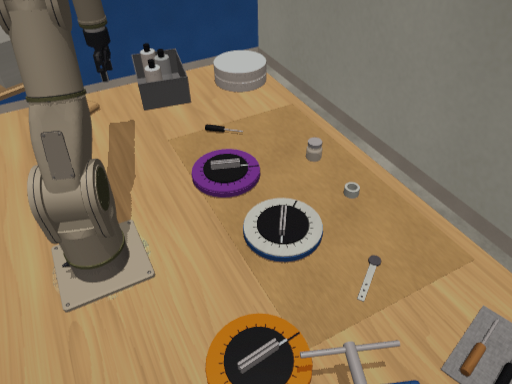

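Top view: the candidates are the purple gauge (203,206), the orange gauge (395,270) and the aluminium-ring gauge with the blue base (296,196). I choose the last one, since the side view at (283,250) shows the blue rim. Next I take a close crop and fit the centre.

```bash
cat > h.py <<'E'
import numpy as np, cv2
from scipy.spatial.transform import Rotation as R
from workcell import manip, cams
def ray(n,uv):
    p=cams.camera_params(n); uv=np.atleast_2d(uv).astype(float)
    d=np.c_[(uv[:,0]-p['cx'])/p['fx'],-(uv[:,1]-p['cy'])/p['fy'],-np.ones(len(uv))]
    return p['xyz'],R.from_quat(p['rotation']).apply(d)
def plane(n,uv,z):
    o,d=ray(n,uv); return o+d*((z-o[2])/d[:,2])[:,None]
def proj(n,X):
    p=cams.camera_params(n); c=R.from_quat(p['rotation']).inv().apply(np.atleast_2d(X)-p['xyz'])
    return np.c_[p['cx']+p['fx']*c[:,0]/-c[:,2],p['cy']-p['fy']*c[:,1]/-c[:,2]]
def rect(n,im,c,z,half=.13,s=300):
    "top-down view of the plane z about c, x right, y up, s px"
    a=np.array([[-1,1],[1,1],[1,-1],[-1,-1]])*half
    src=proj(n,np.c_[a+c[:2],[z]*4]).astype(np.float32)
    M=cv2.getPerspectiveTransform(src,np.float32([[0,0],[s,0],[s,s],[0,s]]))
    return cv2.warpPerspective(im,M,(s,s),flags=cv2.INTER_CUBIC)
E
cat > m.py <<'E'
import sys; from h import *
tag=sys.argv[1]; out=[]
for n,guess in(("top",(296,196)),("side",(283,225))):
    im=cams.camera(n); g=im.astype(int)
    m=((g.max(2)-g.min(2)<45)&(g.min(2)>110)).astype(np.uint8)
    cs,_=cv2.findContours(m,cv2.RETR_EXTERNAL,cv2.CHAIN_APPROX_NONE)
    c=max((c for c in cs if np.hypot(*(c[:,0].mean(0)-guess))<25),key=cv2.contourArea)
    P=plane(n,cv2.convexHull(c)[:,0]+0.0,.032)
    (x,y),r=cv2.minEnclosingCircle((P[:,:2]*1000).astype(np.float32))
    e=cv2.fitEllipse((P[:,:2]*1000).astype(np.float32)); print(n,x,y,r,e)
    C=np.array(e[0])/1000
    out.append(rect(n,im,C,.032)); out.append(rect(n,im,C,.040,.09))
cv2.imwrite(f"pics/{tag}.png",np.vstack([np.hstack(out[:2]),np.hstack(out[2:])])[:,:,::-1])
E
python3 m.py r1
```

```text
top 487.6401062011719 -141.99508666992188 113.3636703491211 ((487.9683837890625, -142.09523010253906), (223.98019409179688, 225.60958862304688), 121.11457061767578)
side 486.8710021972656 -140.64369201660156 114.06212615966797 ((487.1177673339844, -140.7162628173828), (225.2745819091797, 227.71359252929688), 146.6184844970703)
```

View pics/r1.png

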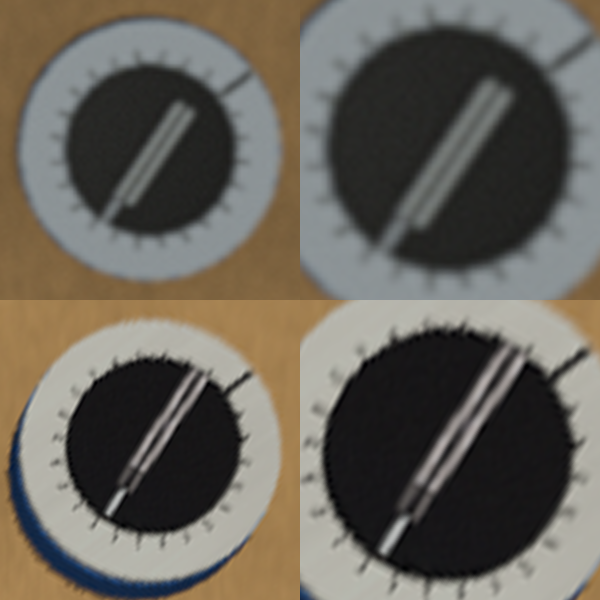

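The close crop confirms the blue rim. The long line is at about 37° and the index at about 238° (world), so I need about 160° CCW. Next: refine both angles and work out the moves.

```bash
cat > ang.py <<'E'
import sys; from h import *
C=np.array([.4876,-.1414])
def prof(n,im,z,r0,r1,C=C):
    a=np.radians(np.arange(0,360,.25)); r=np.linspace(r0,r1,12)
    A,Rr=np.meshgrid(a,r); X=np.c_[(C[0]+Rr*np.cos(A)).ravel(),(C[1]+Rr*np.sin(A)).ravel(),np.full(A.size,z)]
    uv=proj(n,X).astype(np.float32).reshape(*A.shape,2)
    return cv2.remap(cv2.cvtColor(im,cv2.COLOR_RGB2GRAY),uv[...,0],uv[...,1],cv2.INTER_CUBIC).astype(float).mean(0)
def peak(s):
    i=int(s.argmax()); k=np.arange(i-24,i+25); w=s[k%1440]; w=np.clip(w-w.max()*.4-np.median(s)*.6,0,None); return (w@k/w.sum()*.25)%360,s.max()-np.median(s)
def measure(centers):
    for n in("top","side"):
        im=cams.camera(n); C=np.array(centers[n])
        l=peak(255-prof(n,im,.032,.094,.107,C)); d=peak(prof(n,im,.040,.056,.072,C))
        print(n,"line",l,"index",d,"dial deg",(d[0]-l[0]+180)%360-180)
CT={"top":(.4880,-.1421),"side":(.4871,-.1407)}
if __name__=="__main__": measure(CT)
E
python3 ang.py; python3 - <<'E'
from h import *
o=manip.get_obs(); T=R.from_quat(o['ee_rot']); phi=np.radians(238)
B=np.array([[np.cos(phi),-np.sin(phi)],[np.sin(phi),np.cos(phi)]])
p=np.r_[np.array([.4876,-.1414])+B@[-.032,.032],.10]
print(p,"tool shift",T.inv().apply(p-o['position']), "yaw now",np.degrees(np.arctan2(*T.apply([1,0,0])[[1,0]])))
for t in np.arange(4,41,4):
    r=R.from_euler('z',-t,degrees=True).as_matrix()[:2,:2]; a=np.array([32,19]); print(-t,(a-r@a).round(1))
E
```

```text
top line (np.float64(37.688991270611055), np.float64(58.75000000000003)) index (np.float64(235.78150505518377), np.float64(70.16666666666667)) dial deg -161.9074862154273
side line (np.float64(37.67073319805394), np.float64(136.58333333333331)) index (np.float64(236.18772210894267), np.float64(160.41666666666666)) dial deg -161.4830110891113
[ 0.53169496 -0.13121988  0.1       ] tool shift [-0.57082123  0.54496646  0.13130993] yaw now 70.47588905720518
-4 [-1.2  2.3]
-8 [-2.3  4.6]
-12 [-3.3  7.1]
-16 [-4.   9.6]
-20 [-4.6 12.1]
-24 [-5.  14.7]
-28 [-5.2 17.2]
-32 [-5.2 19.8]
-36 [-5.1 22.4]
-40 [-4.7 25. ]
```

Call:
{"method": "move_arm", "body": {
  "moves": [
    [0, 0, 8, -0.03, 0.03, 0, 0],
    [0, 0, 16, -0.06, 0.06, 0, 0],
    [0, 0, 24, -0.09, 0.09, 0, 0],
    [0, 0, 32, -0.12, 0.12, 0, 0],
    [0, 0, 40, -0.15, 0.15, 0, 0],
    [0, 0, 48, -0.18, 0.18, 0, 0],
    [0, 0, 56, -0.21, 0.21, 0, 0],
    [0, 0, 64, -0.25, 0.24, 0, 0],
    [0, 0, 72, -0.285, 0.272, 0, 0],
    [0, 0, 80, -0.32, 0.305, 0, 0]
  ]
}}

```text
clock: 1.3
position: [0.3896, 0.1837, 0.2315]
ee_rot: [0.996, -0.086, 0.0, -0.0]
ft_force: [0.6, -0.0, 0.2]
grip_width: -0.001
```

Call:
{"method": "move_arm", "body": {
  "moves": [
    [0, 0, 8, 0.019, 0.029, 0, 0],
    [0, 0, 16, 0.038, 0.058, 0, 0],
    [0, 0, 24, 0.058, 0.086, 0, 0],
    [0, 0, 32, 0.077, 0.115, 0, 0],
    [0, 0, 40, 0.097, 0.144, 0, 0],
    [0, 0, 48, 0.116, 0.173, 0, 0],
    [0, 0, 56, 0.136, 0.201, 0.02, 0],
    [0, 0, 64, 0.155, 0.23, 0.05, 0],
    [0, 0, 72, 0.175, 0.258, 0.08, 0],
    [0, 0, 80, 0.194, 0.287, 0.1, 0]
  ]
}}

```text
clock: 2.3
position: [0.5331, -0.1306, 0.1295]
ee_rot: [0.708, -0.706, -0.0, 0.0]
ft_force: [0.5, 0.9, 0.6]
grip_width: 0.003
```

Call:
{"method": "move_arm", "body": {
  "moves": [
    [0, 0, 8.5, 0, 0, 0, 0],
    [0, 0, 17, 0, 0, 0, 0],
    [0, 0, 25.5, 0, 0, 0, 0],
    [0, 0, 34, 0, 0, 0, 0],
    [0, 0, 34, 0, 0, 0, 0]
  ]
}}

```text
clock: 2.8
position: [0.5332, -0.1295, 0.1312]
ee_rot: [-0.472, 0.882, -0.0, -0.0]
ft_force: [-0.1, -0.1, 0.7]
grip_width: 0.002
```

```bash
cat > st.py <<'E'
from h import *
import sys
phi=np.radians(float(sys.argv[1]))
o=manip.get_obs(); T=R.from_quat(o['ee_rot']); x=T.apply([1,0,0])
B=R.from_euler('z',phi)
p=B.inv().apply(o['position']-[.4876,-.1414,0])
print("clock",o['clock'],"yaw",np.degrees(np.arctan2(x[1],x[0]))%360,"in bar frame",p.round(4),"tilt",T.apply([0,0,1]).round(3),"F",o['ft_force'].round(1),"j7",o['joint_pos'].round(2))
E
python3 st.py 236; python3 - <<'E'
from h import *
t=cams.camera("top")[130:270,220:370]; s=cams.camera("side")[130:280,200:360]
cv2.imwrite("pics/c2.png",np.hstack([cv2.resize(t,(400,380),interpolation=2),cv2.resize(s,(400,380),interpolation=2)])[:,:,::-1])
E
```

```text
clock 2.8 yaw 236.34807050437058 in bar frame [-0.0354  0.0312  0.1312] tilt [-0. -0. -1.] F [-0.1 -0.1  0.7] j7 [-0.52  0.31  0.8   1.82 -0.24  1.11 -1.8 ]
```

View pics/c2.png

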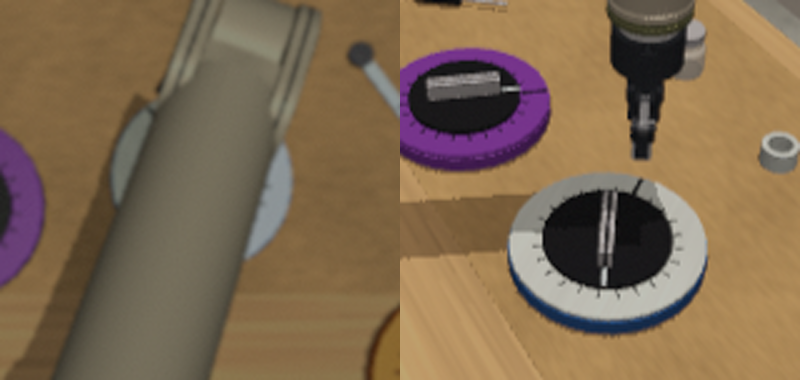

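The side view shows the finger to the right of the bar's far end (tip at 642,158; bar end at 608,195), clear of the bar. I lower it there.

Call:
{"method": "move_arm", "body": {
  "moves": [
    [0, 0, 0, 0.002, 0, 0.03, 0],
    [0, 0, 0, 0.003, 0, 0.06, 0],
    [0, 0, 0, 0.003, 0, 0.075, 0],
    [0, 0, 0, 0.003, 0, 0.083, 0],
    [0, 0, 0, 0.003, 0, 0.083, 0]
  ]
}}

```text
clock: 3.4
position: [0.5314, -0.1321, 0.048]
ee_rot: [-0.474, 0.881, 0.0, -0.0]
ft_force: [-0.4, 0.0, -0.1]
grip_width: -0.002
```

Call:
{"method": "move_arm", "body": {
  "moves": [
    [0, 0, 0, 0, 0.003, 0, 0],
    [0, 0, 0, 0, 0.006, 0, 0],
    [0, 0, 0, 0, 0.009, 0, 0],
    [0, 0, 0, 0, 0.011, 0, 0],
    [0, 0, 0, 0, 0.012, 0, 0]
  ]
}}

```text
clock: 3.9
position: [0.5215, -0.1252, 0.0486]
ee_rot: [-0.473, 0.881, 0.0, 0.0]
ft_force: [0.0, 0.2, -1.3]
grip_width: -0.002
```

```bash
python3 st.py 236
```

```text
clock 3.9 yaw 236.4901967672418 in bar frame [-0.0324  0.0191  0.0486] tilt [ 0.001  0.    -1.   ] F [ 0.   0.2 -1.3] j7 [-0.48  0.4   0.75  1.92 -0.33  0.95 -1.73]
```

Call:
{"method": "move_arm", "body": {
  "moves": [
    [0, 0, -4, -0.0012, 0.0023, 0, 0],
    [0, 0, -8, -0.0023, 0.0046, 0, 0],
    [0, 0, -12, -0.0033, 0.0071, 0, 0],
    [0, 0, -16, -0.004, 0.0096, 0, 0],
    [0, 0, -20, -0.0046, 0.0121, 0, 0],
    [0, 0, -24, -0.005, 0.0147, 0, 0],
    [0, 0, -28, -0.0052, 0.0172, 0, 0],
    [0, 0, -32, -0.0052, 0.0198, 0, 0],
    [0, 0, -36, -0.0051, 0.0224, 0, 0],
    [0, 0, -40, -0.0047, 0.025, 0, 0]
  ]
}}

```text
clock: 4.9
position: [0.5042, -0.107, 0.0486]
ee_rot: [0.747, -0.665, 0.001, -0.001]
ft_force: [4.8, 1.9, -3.4]
grip_width: -0.006
```

```bash
python3 st.py 276; python3 - <<'E'
from h import *
t=cams.camera("top")[130:270,220:370]; s=cams.camera("side")[130:280,200:360]
cv2.imwrite("pics/c3.png",np.hstack([cv2.resize(t,(400,380),interpolation=2),cv2.resize(s,(400,380),interpolation=2)])[:,:,::-1])
E
```

```text
clock 4.9 yaw 276.6767777761581 in bar frame [-0.0324  0.0201  0.0486] tilt [ 0.002  0.    -1.   ] F [ 4.8  1.9 -3.4] j7 [-0.42  0.32  0.61  1.97 -0.23  0.92 -1.14]
```

View pics/c3.png

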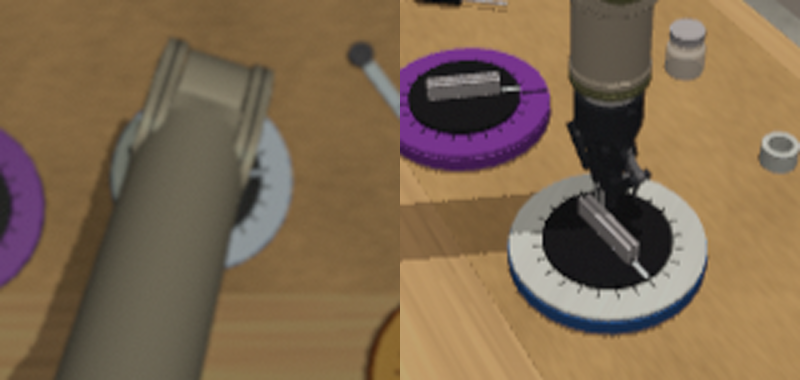

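The bar turned with the finger pushing on one side (contact about 5 N), with the index now at (643,270) in the side crop. I continue the arc.

Call:
{"method": "move_arm", "body": {
  "moves": [
    [0, 0, -4, -0.0012, 0.0023, 0, 0],
    [0, 0, -8, -0.0023, 0.0046, 0, 0],
    [0, 0, -12, -0.0033, 0.0071, 0, 0],
    [0, 0, -16, -0.004, 0.0096, 0, 0],
    [0, 0, -20, -0.0046, 0.0121, 0, 0],
    [0, 0, -24, -0.005, 0.0147, 0, 0],
    [0, 0, -28, -0.0052, 0.0172, 0, 0],
    [0, 0, -32, -0.0052, 0.0198, 0, 0],
    [0, 0, -36, -0.0051, 0.0224, 0, 0],
    [0, 0, -40, -0.0047, 0.025, 0, 0]
  ]
}}

```text
clock: 6.0
position: [0.4785, -0.1049, 0.0486]
ee_rot: [0.929, -0.37, 0.0, -0.001]
ft_force: [1.7, 4.7, 0.5]
grip_width: 0.0
```

Call:
{"method": "move_arm", "body": {
  "moves": [
    [0, 0, -4, -0.0012, 0.0023, 0, 0],
    [0, 0, -8, -0.0023, 0.0046, 0, 0],
    [0, 0, -12, -0.0033, 0.0071, 0, 0],
    [0, 0, -16, -0.004, 0.0096, 0, 0],
    [0, 0, -20, -0.0046, 0.0121, 0, 0],
    [0, 0, -24, -0.005, 0.0147, 0, 0],
    [0, 0, -28, -0.0052, 0.0172, 0, 0],
    [0, 0, -32, -0.0052, 0.0198, 0, 0],
    [0, 0, -36, -0.0051, 0.0224, 0, 0],
    [0, 0, -40, -0.0047, 0.025, 0, 0]
  ]
}}

```text
clock: 7.0
position: [0.4579, -0.12, 0.0486]
ee_rot: [1.0, -0.03, 0.0, -0.001]
ft_force: [1.5, 4.7, -0.3]
grip_width: 0.0
```

```bash
python3 st.py 356; python3 ang.py
```

```text
clock 7.0 yaw 356.5522684550275 in bar frame [-0.0311  0.0193  0.0486] tilt [ 0.001  0.001 -1.   ] F [ 1.5  4.7 -0.3] j7 [-0.23  0.2   0.42  2.07 -0.11  0.89  0.2 ]
top line (np.float64(140.77439810532806), np.float64(55.75000000000003)) index (np.float64(295.48752675778036), np.float64(31.0)) dial deg 154.71312865245227
side line (np.float64(109.32342559500431), np.float64(165.91666666666666)) index (np.float64(1.0415995841651564), np.float64(146.91666666666666)) dial deg -108.28182601083915
```

Call:
{"method": "move_arm", "body": {
  "moves": [
    [0, 0, -4, -0.0012, 0.0023, 0, 0],
    [0, 0, -8, -0.0023, 0.0046, 0, 0],
    [0, 0, -12, -0.0033, 0.0071, 0, 0],
    [0, 0, -16, -0.004, 0.0096, 0, 0],
    [0, 0, -20, -0.0046, 0.0121, 0, 0],
    [0, 0, -24, -0.005, 0.0147, 0, 0],
    [0, 0, -28, -0.0052, 0.0172, 0, 0],
    [0, 0, -30, -0.0052, 0.0185, 0, 0],
    [0, 0, -30, -0.0052, 0.0185, 0, 0]
  ]
}}

```text
clock: 8.0
position: [0.451, -0.1386, 0.0483]
ee_rot: [0.974, 0.228, -0.0, -0.0]
ft_force: [-0.8, 3.9, 1.4]
grip_width: -0.001
```

```bash
python3 - <<'E'
s=open('ang.py').read()
s=s.replace("def peak(s):","def peak(s,w0=None):\n    if w0 is not None:\n        a=np.arange(1440)*.25; s=np.where(abs((a-w0+180)%360-180)<20,s,np.median(s[abs((a-w0+180)%360-180)<25]))")
s=s.replace(".107,C))",".107,C),37.7)").replace(".072,C))",".072,C),W)")
s=s.replace("def measure","W=float(sys.argv[1]) if len(sys.argv)>1 else None\ndef measure")
open('ang.py','w').write(s)
E
python3 st.py 390; python3 ang.py 31;  python3 - <<'E'
from h import *
ims=[rect(n,cams.camera(n),c,.036,.12,400) for n,c in(("top",(.488,-.1421)),("side",(.4871,-.1407)))]
cv2.imwrite("pics/c4.png",np.hstack(ims)[:,:,::-1])
E
```

```text
clock 8.0 yaw 26.34316302500696 in bar frame [-0.0303  0.0208  0.0483] tilt [-0.     0.001 -1.   ] F [-0.8  3.9  1.4] j7 [-0.14  0.2   0.37  2.07 -0.09  0.89  0.74]
top line (np.float64(37.701067113336094), np.float64(59.50000000000003)) index (np.float64(30.68214423416766), np.float64(72.33333333333334)) dial deg -7.018922879168429
side line (np.float64(37.66956774544734), np.float64(137.33333333333334)) index (np.float64(44.60976368159204), np.float64(100.08333333333334)) dial deg 6.940195936144704
```

View pics/c4.png

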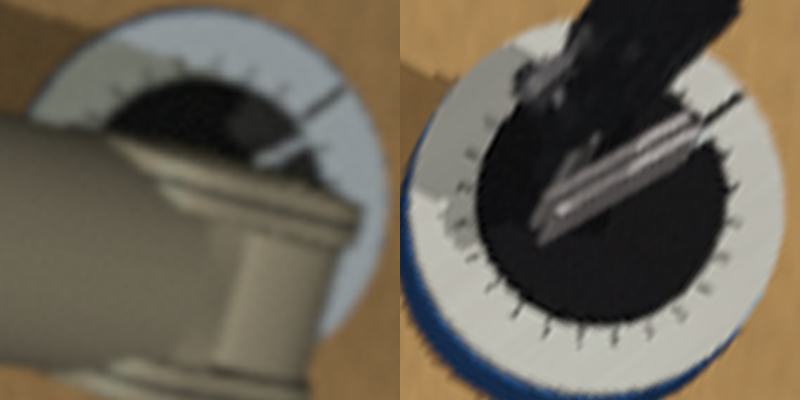

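The top view shows the index mark (265,160) and the long line (325,105) clearly, 7.0° short. In the side view the bar hides the mark, so I ignore that reading. The gauge has not shifted: the line is still at 37.7°. I push 6° more.

Call:
{"method": "move_arm", "body": {
  "moves": [
    [0, 0, -2, -0.0006, 0.0011, 0, 0],
    [0, 0, -4, -0.0012, 0.0023, 0, 0],
    [0, 0, -6, -0.0017, 0.0035, 0, 0],
    [0, 0, -6, -0.0017, 0.0035, 0, 0]
  ]
}}

```text
clock: 8.6
position: [0.4509, -0.1428, 0.0482]
ee_rot: [0.96, 0.279, -0.0, -0.0]
ft_force: [-0.5, 4.7, 2.1]
grip_width: 0.003
```

```bash
python3 st.py 396; python3 ang.py 37
```

```text
clock 8.6 yaw 32.43583552318377 in bar frame [-0.0305  0.0205  0.0482] tilt [-0.  0. -1.] F [-0.5  4.7  2.1] j7 [-0.12  0.2   0.36  2.06 -0.09  0.89  0.86]
top line (np.float64(37.7015306122449), np.float64(59.74999999999997)) index (np.float64(37.01004264260553), np.float64(74.33333333333334)) dial deg -0.6914879696393825
side line (np.float64(37.671268278826204), np.float64(137.45833333333334)) index (np.float64(48.797155252737014), np.float64(125.83333333333334)) dial deg 11.12588697391081
```

Call:
{"method": "move_arm", "body": {
  "moves": [
    [0, 0, -0.6, -0.0002, 0.0003, 0, 0],
    [0, 0, -0.6, -0.0002, 0.0003, 0, 0]
  ]
}}

```text
clock: 8.9
position: [0.4509, -0.1431, 0.0482]
ee_rot: [0.959, 0.285, -0.0, -0.0]
ft_force: [-0.5, 4.2, 1.7]
grip_width: -0.003
```

```bash
python3 ang.py 37 | head -1
```

```text
top line (np.float64(37.697392324578), np.float64(59.49999999999997)) index (np.float64(37.39594511727733), np.float64(74.33333333333333)) dial deg -0.30144720730066865
```

Call:
{"method": "move_arm", "body": {
  "moves": [
    [0, 0, 0, 0, -0.006, 0, 0],
    [0, 0, 0, 0, -0.015, 0, 0],
    [0, 0, 0, 0, -0.015, -0.03, 0],
    [0, 0, 0, 0, -0.015, -0.08, 0],
    [0, 0, 0, 0, -0.03, -0.12, 0],
    [0, 0, 0, 0.03, -0.06, -0.15, 0],
    [0, 0, 0, 0.055, -0.1, -0.15, 0],
    [0, 0, 0, 0.08, -0.14, -0.15, 0],
    [0, 0, 0, 0.105, -0.18, -0.15, 0],
    [0, 0, 0, 0.13, -0.21, -0.15, 0]
  ]
}}

```text
clock: 10.0
position: [0.4442, 0.1062, 0.1984]
ee_rot: [0.958, 0.285, 0.0, 0.0]
ft_force: [0.3, -0.8, 0.2]
grip_width: -0.0
```

Call:
{"method": "move_arm", "body": {
  "moves": [
    [0, 0, 0, 0.025, -0.035, 0, 0],
    [0, 0, 0, 0.05, -0.07, 0, 0],
    [0, 0, 0, 0.06, -0.09, 0, 0],
    [0, 0, 0, 0.06, -0.09, 0, 0],
    [0, 0, 0, 0.06, -0.09, 0, 0]
  ]
}}

```text
clock: 10.5
position: [0.4462, 0.2114, 0.198]
ee_rot: [0.959, 0.285, -0.0, 0.0]
ft_force: [0.7, -1.4, -0.7]
grip_width: -0.001
```

```bash
for i in 1 2 3; do python3 ang.py 37; done; python3 m.py r5; python3 - <<'E'
from h import *
im=cv2.imread("pics/r5.png"); s=cams.camera("side")[:,:,::-1]; t=cams.camera("top")[:,:,::-1]
big=[cv2.resize(rect(n,i,c,.036,.115,400),(400,400)) for n,i,c in(("top",t,(.488,-.1421)),("side",s,(.4871,-.1407)))]
cv2.imwrite("pics/c5.png",np.hstack(big))
E
```

```text
top line (np.float64(37.69147014073792), np.float64(59.625)) index (np.float64(37.41105524929938), np.float64(73.83333333333334)) dial deg -0.28041489143853937
side line (np.float64(37.672857920926894), np.float64(137.0)) index (np.float64(39.113628102344556), np.float64(123.16666666666667)) dial deg 1.4407701814176619
top line (np.float64(37.68156503681329), np.float64(59.25000000000003)) index (np.float64(37.38599858967327), np.float64(73.16666666666666)) dial deg -0.29556644714000413
side line (np.float64(37.66692242958269), np.float64(135.91666666666666)) index (np.float64(39.11123193840308), np.float64(124.16666666666667)) dial deg 1.444309508820396
top line (np.float64(37.69472481432108), np.float64(58.583333333333314)) index (np.float64(37.38387795801077), np.float64(74.08333333333333)) dial deg -0.31084685631032016
side line (np.float64(37.669324810723595), np.float64(136.66666666666669)) index (np.float64(39.07741373353926), np.float64(123.49999999999999)) dial deg 1.408088922815665
top 487.76568603515625 -142.0586700439453 113.45120239257812 ((488.01654052734375, -142.20567321777344), (224.23501586914062, 225.94818115234375), 126.53417205810547)
side 486.77740478515625 -140.8451385498047 114.27436065673828 ((487.03582763671875, -140.7775115966797), (225.2396697998047, 227.97213745117188), 143.67324829101562)
```

View pics/c5.png

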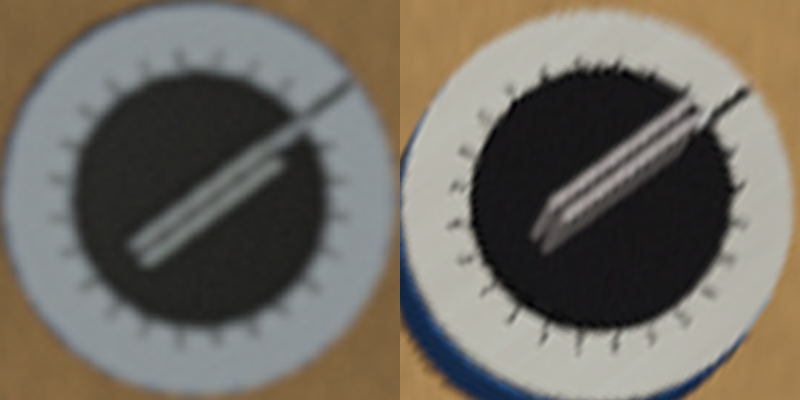

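```bash
python3 - <<'E'
from h import *
from ang import prof,peak,CT
for n in("top","side"):
    im=cams.camera(n); C=np.array(CT[n])
    g=cv2.cvtColor(rect(n,im,C,.064,.06,480),cv2.COLOR_RGB2GRAY)
    y,x=np.mgrid[:480,:480]; g[np.hypot(x-240,y-240)>215]=0
    for th in(90,110,130):
        m=(g>th).astype(np.uint8)
        cs,_=cv2.findContours(cv2.morphologyEx(m,cv2.MORPH_CLOSE,np.ones((25,25))),0,2)
        if not cs: continue
        c=max(cs,key=cv2.contourArea); r=cv2.minAreaRect(c); p=np.argwhere(m)[:,::-1]
        v=np.linalg.svd(p-p.mean(0),full_matrices=False)[2][0] if len(p)<60000 else [1,0]
        print(n,th,"PCA",np.degrees(np.arctan2(-v[1],v[0]))%180,"rect",[round(q/4,1) for q in r[1]],r[2])
    print([peak(prof(n,im,.04,a,a+.003,C),37) for a in(.056,.060,.064,.068,.070)])
E
```

```text
top 90 PCA 37.52423409612143 rect [18.5, 101.0] 52.86402893066406
top 110 PCA 37.26448637582058 rect [15.0, 89.4] 52.7286376953125
[(np.float64(37.759002778910876), np.float64(81.41666666666667)), (np.float64(37.45702128219294), np.float64(81.41666666666666)), (np.float64(37.31843756520702), np.float64(78.41666666666666)), (np.float64(37.17025505303386), np.float64(61.916666666666664)), (np.float64(36.78323425901281), np.float64(46.41666666666667))]
side 90 PCA 42.926950364929645 rect [69.3, 107.0] 63.09592056274414
side 110 PCA 43.23070266339749 rect [67.8, 104.2] 62.62229919433594
side 130 PCA 43.5541905437825 rect [58.8, 102.6] 55.420711517333984
[(np.float64(40.21960229323269), np.float64(125.25)), (np.float64(48.77741043405037), np.float64(136.5)), (np.float64(48.7856423681031), np.float64(134.91666666666669)), (np.float64(37.93152922257399), np.float64(143.08333333333334)), (np.float64(37.885036635628154), np.float64(126.33333333333334))]
```

```bash
python3 -c "
from workcell import manip; print(manip.hand_in())"
```

```text
the job is handed in; nothing more can be done
None
```

The gauge is set and the job is handed in. I pushed the bar on the blue-based gauge about 162° counter-clockwise with the shut fingertips, always from one side. Contact was about 5 N. Then I backed the fingers off, lifted them and moved them well clear. The clock was at about 11 s of the 38 s allowed.

**Alignment:** The top view with the arm clear shows the index mark 0.3° short of the long line (37.4° against 37.7°). The bar's own direction in that view is 37.3–37.5°.

**Gauge position:** Its centre and the long line read the same as before the push, to about 0.2 mm and 0.02°. I did not re-measure the objects around it; the fingers worked only over the dial and were lifted before moving away.

**Disagreement:** The automatic side-view reading gave +1.4°, because the bar hides most of the mark from that side. I discounted it. The visible outer end of the mark there reads about +0.2°. The side-view bar fit (about 43°) took in the bar's side faces, so I did not use it.

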